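Check a window casing corner with the square

ROBOT

A 7-joint arm with a two-finger parallel gripper is mounted at the origin on the work surface. World frame = base frame: x ahead of the robot, y to its left, z up, the work surface at z = 0. Lengths are in m, angles in rad, forces in N, time in s.
With the tool pointing down it reaches from about 0.4 to 0.85 m from the base axis. Payload 10.4 kg.
Tool frame: the origin (TCP) lies between the finger pads; the fingertips stand manip.tip_extent ahead of it and the grasp point (between the pads) lies 6 mm ahead of it (manip.tip_extent is the distance from the TCP to the fingertips, in m); z points along the fingers, y is the line along which they close (so a half turn about z gives the same grasp; the last joint's range is limited). The gripper opens to 85 mm and grips with 20 to 120 N. Pads are 22 mm wide; open, the fingers measure 114 mm over their backs; the gripper's body (76 mm by 85 mm) begins 54 mm behind the grasp point. The pads swing forward as they close: fully open they stand 13 mm farther back than shut.
Start: joints at [1.278, 0.332, -0.065, 1.46, 0.022, 1.35, -0.088], TCP at [0.167, -0.602, 0.256] pointing down, gripper open.
Joint ranges: [-2.6, 2.6], [-0.5, 2.12], [-1.47, 1.34], [0.16, 2.42], [-1.27, 4.41], [0.06, 2.06], [-2.6, 2.6]. Speed limits (rad/s): [2.22, 2.22, 2.79, 2.79, 3.14, 3.14, 3.14].

INTERFACE

Orientations are given as a unit quaternion [x, y, z, w].
In Python, from workcell import get_obs, optics, workorder, manip gives the robot as it stands.
- The arm moves only by the tool jog_arm, never from a script. Its argument "increments" is a list of rows, each a list of 7 numbers: the shift along the tool's x, y, z in m, then the turn, a rotation vector about the tool's x, y, z in rad, then the opening, from -1 (shut) to 1 (fully open). A call has 1 to 5 rows; each row is the pose to reach, as a shift and turn from the pose commanded when the call began, along the tool's axes at that moment; what a row does not reach only later rows make up. A row lasts 1/12 s, in which the tool goes at most 41.7 mm and 7.16 degrees, less where a joint would pass 70% of its speed; a pose out of reach is approached as far as the arm can. A call with a gripper value outside its range is refused whole. The fingers move at their own pace and stop on an object; "grip_force" is the grip in N (left out, the last holds). Time passes only in rows, so rows that repeat a pose let the fingers close. It gives the time, the measured TCP pose, the force, the opening and the grip force at its end, in the units of the state.
- get_obs(): the state, without advancing time (a new reading comes with each control period).
- optics.camera(name): name is "side" or "top"; returns a dict with "color" (400x640x3 uint8, red, green, blue), "depth" (400x640 float32, m along the optical axis (not along the pixel's ray), 0 where there is no reading), "K" (3x3 intrinsics, pixels), "R" (3x3) and "t" (3): a world point X has camera coordinates R X + t. Camera axes: x right, y down, z forward; pixel columns grow to the right and rows downward; lengths in m; the calibration is good to about 2 mm. A picture is of the moment at which its call begins.
- workorder.hand_in(): hands the job in; it is judged then, once.
The state is a dict: "clock": time; "joint_pos": joint angles; "joint_velocities": joint speeds; "tau": joint torques, N m; "position": TCP position; "ee_rot": TCP orientation; "ft_force": force on the tool from outside, world axes, zero at the start; "torque": the same for the moment, N m; "grip_width": opening from 0.0 (shut) to 1.0 (fully open); "grasp_force": force on a finger pad.
Only numpy, scipy, OpenCV 4.12 (cv2) and the standard library are available. Lean on these libraries where they do the work, as an engineer would, in place of code of your own. Each camera call takes 0.05 s, during which the arm holds its last target. There are 200 camera calls.

TASK

The joint of the half-stripped window casing is to be checked for squareness: clear the two wooden offcuts (the block and the stick) out of its inside corner into the open tray, and slide the metal square, flat along the bench and never lifted, right into that corner until both its legs lie flush against the casing's two inner edges. Leave it there, and do not knock over or shove aside the pot, the jar or the roll of tape.

Things in the scene. Friction and masses are not known exactly. Their poses are not given: they have to be found in the camera images.
- casing: L-shaped corner of a wooden window casing, fixed on the bench, 30 mm high, half painted. Origin: its inside corner at bench level. Straight inner edges run from it 420 mm along own -y (far rail) and 320 mm along own -x (left rail), at right angles; the rails, 62 mm wide, lie beyond them at own x > 0 and y > 0. At yaw 0 x points away from the robot, y to the robot's left.
- square: L-shaped plain aluminium square lying flat, 12 mm thick, 0.3 kg, legs 30 mm wide. Origin: outer corner (heel) on its underside. The long leg reaches 220 mm from the heel along own -y, the short leg 140 mm along own -x; the inner elbow is at own (-30, -30) mm. Fully home, its origin and axes coincide with the casing's.
- square_long_end (a point): outer corner of the long leg's end, on the underside: own (0, -220, 0) mm of the square
- square_short_end (a point): outer corner of the short leg's end, on the underside: own (-140, 0, 0) mm of the square
- block: wooden offcut, 40 x 60 x 30 mm (own x, y, z), lying near the far rail's inner edge. Origin: centre of its underside
- stick: wooden offcut, 95 x 25 x 25 mm (own x, y, z), lying near the left rail's inner edge. Origin: centre of its underside
- tray: open plywood tray for offcuts, fixed on the bench, 220 x 170 mm (own x, y) outside, 45 mm high, walls and floor 6 mm. Origin: centre of its underside
- pot: steel can, 70 mm diameter, 85 mm tall, standing beside one of the casing's rails beyond where the square goes; not to be disturbed. Origin: centre of its underside
- jar: glass jar with paper label and dark cap, 66 mm diameter, 95 mm tall, standing beside the other rail; not to be disturbed. Origin: centre of its underside
- tape: roll of masking tape lying flat, 90 mm outer diameter, 24 mm high, on the robot's side of the square; not to be disturbed. Origin: centre of its underside

How it is judged:
By the outcome, as a careful person would: the job done as asked, in the order asked, and still so for the second after the job is handed in, with the robot touching nothing.
It also fails if it takes over 72 s, if anything falls off the work surface, if the arm or the gripper's body presses on something with over 40 N, if the wrist force passes 120 N, or if a joint passes its speed limit or range.

## Working session

There is one attempt and no reset: what is moved stays moved. The work goes in short steps, Python scripts to look and compute and a tool call to move; the robot and the scene stay as the last step left them, time stands still between calls to the robot, and variables do not carry over. Pictures are saved under pics/ and viewed, at most 10 in all, crops included, and the job is handed in when it is done.

Besides the shell and the picture viewer there is one more tool, called after "Emit:" by a JSON object that holds its "method" and its "body". jog_arm: Moves the arm, as the interface text tells. Its arguments: {"type":"object","properties":{"increments":{"type":"array"},"grip_force":{"type":"number"}},"required":["increments"]}

```bash
mkdir -p pics; python3 - <<'E'
from workcell import get_obs, optics, workorder, manip
import cv2,numpy as np
o=get_obs();print({k:np.round(v,3) for k,v in o.items()},manip.tip_extent)
for n in("top","side"):
    c=optics.camera(n);cv2.imwrite(f"pics/{n}0.png",c["color"][:,:,::-1]);np.savez(f"{n}0.npz",**c);print(c["K"],c["R"],c["t"])
E
```

```text
{'clock': np.float64(0.0), 'joint_pos': array([ 1.278,  0.333, -0.065,  1.461,  0.022,  1.35 , -0.089]), 'joint_velocities': array([ 0.001, -0.001,  0.   , -0.   , -0.002,  0.001, -0.002]), 'tau': array([-2.0000e-03, -6.2545e+01,  4.8000e-02, -3.9160e+01,  1.6000e-02,
        1.0000e-02,  0.0000e+00]), 'position': array([ 0.166, -0.602,  0.256]), 'ee_rot': array([ 0.991,  0.134, -0.   , -0.001]), 'ft_force': array([ 0.7  , -0.499, -0.293]), 'torque': array([ 0.023, -0.001, -0.038]), 'grasp_force': np.float64(0.0), 'grip_width': np.float64(1.0)} 0.025
[[411.62939363   0.         315.43516386]
 [  0.         411.62939363 196.05685416]
 [  0.           0.           1.        ]] [[-0.00438224 -0.99996909 -0.00652753]
 [-0.98163177  0.00554675 -0.19070477]
 [ 0.19073508  0.00557192 -0.98162573]] [-0.08768421  0.54583639  0.98887689]
[[380.56515647   0.         327.23529382]
 [  0.         380.56515647 194.80126816]
 [  0.           0.           1.        ]] [[ 0.98900809 -0.1475443  -0.00967898]
 [-0.11438208 -0.72195002 -0.68242575]
 [ 0.09370029  0.67603169 -0.73089083]] [-0.54699202  0.00968429  0.99587106]
```

```bash
python3 -c "
import cv2
i=cv2.imread('pics/top0.png');cv2.imwrite('pics/top0s.png',cv2.resize(i,(800,500),interpolation=cv2.INTER_CUBIC))"
```

```text
(no output)
```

View pics/top0s.png

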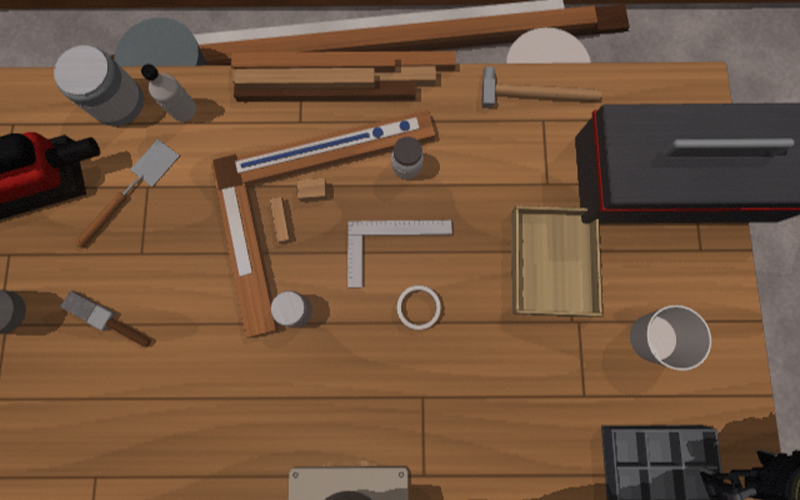

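View pics/side0.png

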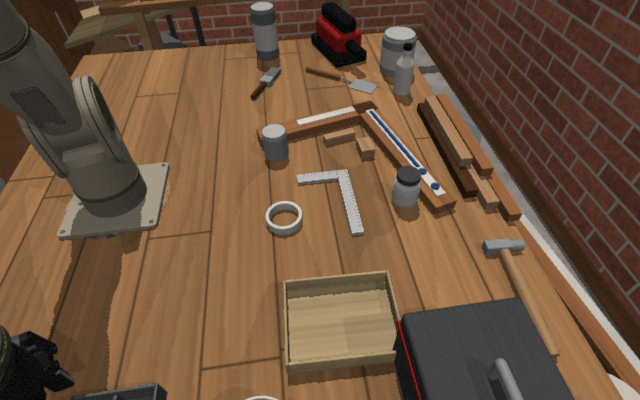

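The top view (800x500) shows the casing corner at about (243,183), block (312,188), stick (280,219) and square heel (348,222). It also shows the tray (557,262), jar (407,160), pot (291,309) and tape (419,307). I'll enlarge the corner region next.

```bash
python3 -c "
import cv2
i=cv2.imread('pics/top0.png')[85:275,165:375];cv2.imwrite('pics/crop0.png',cv2.resize(i,None,fx=3,fy=3,interpolation=cv2.INTER_CUBIC))"
```

```text
(no output)
```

View pics/crop0.png

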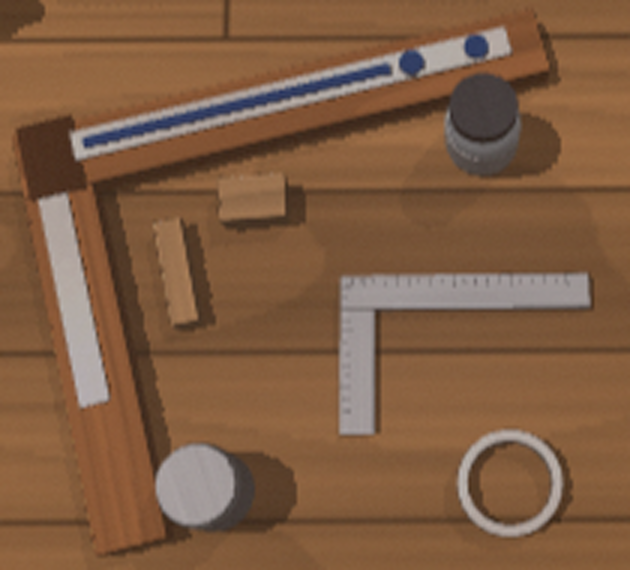

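The crop shows clear edges: the casing's inside corner at crop (92,183), the square heel at (341,277), the block top at (252,195) and the stick at (175,270). I'll measure them by a height map from depth.

```bash
cat > h.py <<'E'
import numpy as np,cv2
def cloud(c):
    d=c["depth"];K=c["K"];v,u=np.mgrid[:d.shape[0],:d.shape[1]]
    p=np.stack([(u-K[0,2])/K[0,0]*d,(v-K[1,2])/K[1,1]*d,d],-1)
    return (p-c["t"])@c["R"]
def px(c,u,v,z):
    r=c["R"].T@np.linalg.solve(c["K"],[u,v,1]);o=-c["R"].T@c["t"]
    return o+r*(z-o[2])/r[2]
E
python3 - <<'E'
from h import *
c=np.load("top0.npz");P=cloud(c)
Z=P[...,2]
def crop(a,b,z): return px(c,165+(a+.5)/3-.5,85+(b+.5)/3-.5,z)
print("bench z",np.median(Z[230:260,200:300]),np.std(Z[230:260,200:300]))
def rect(name,u0,u1,v0,v1,zl,zh):
    m=np.zeros(Z.shape,bool);m[v0:v1,u0:u1]=True
    m&=(Z>zl)&(Z<zh);q=P[m][:,:2].astype(np.float32)
    r=cv2.minAreaRect(q*1000);print(name,len(q),np.round(np.median(P[m][:,2]),4),np.round(r[0],1),np.round(r[1],1),round(r[2],1))
    return q
def cr(a,b):return None
rect("block",233,266,138,162,.022,.04)
rect("stick",212,236,152,198,.018,.033)
rect("tray",400,490,160,260,.037,.055)
rect("pot",215,255,228,268,.078,.095)
rect("jar",310,342,105,145,.085,.105)
rect("tape",312,360,225,268,.016,.032)
q=rect("square",272,365,170,235,.006,.02)
# edges by colour picks
print("casing pts z=.03", [np.round(crop(*p,.03),4) for p in [(92,183),(548,70),(165,540)]])
print("square pts z=.012",[np.round(crop(*p,.012),4) for p in [(341,277),(589,274),(340,434),(375,310)]])
# casing depth edges: far rail lower edge per column, left rail right edge per row
f=[];l=[]
for u in range(205,335):
    v=np.where(Z[95:160,u]>.024)[0]
    if len(v) and not 308<u<345: 
        v=v[v<60] ; 
        # contiguous first run
        k=np.split(v,np.where(np.diff(v)>1)[0]+1)[0]; f.append(P[95+k[-1],u])
for v in range(155,225):
    k=np.where(Z[v,165:225]>.024)[0]
    k=np.split(k,np.where(np.diff(k)>1)[0]+1)[0]; l.append(P[v,165+k[-1]])
for n,a in(("far",f),("left",l)):
    a=np.array(a,np.float32)[:,:2];L=cv2.fitLine(a,cv2.DIST_HUBER,0,.01,.01).ravel();print(n,L,np.degrees(np.arctan2(L[1],L[0])))
E
```

```text
bench z 0.002655206487412946 0.07891143580905736
block 348 0.0303 [673.5  86.1] [41.4 60.3] 5.2
stick 350 0.0253 [607.3 151.9] [95.9 25.1] 12.2
tray 886 0.0441 [ 523.8 -435.4] [200.1 239.4] 87.6
pot 564 0.0853 [416.3 115. ] [62.1 61.5] 1.3
jar 413 0.095 [ 730.8 -118.1] [57.  55.5] 0.3
tape 360 0.0241 [ 422.  -138.2] [89.2 86.6] 89.9
square 1459 0.0123 [534.9 -98.8] [220.4 160.7] 87.8
casing pts z=.03 [array([0.6877, 0.2277, 0.03  ]), array([ 0.791 , -0.1773,  0.03  ]), array([0.3758, 0.1506, 0.03  ])]
square pts z=.012 [array([0.6053, 0.0081, 0.012 ]), array([ 0.6067, -0.2113,  0.012 ]), array([0.466 , 0.0071, 0.012 ]), array([ 0.5753, -0.0223,  0.012 ])]
far [ 0.24490985 -0.96954584  0.72754365  0.06968201] -75.82349
left [0.9679604  0.2511029  0.5749408  0.19965298] 14.542785
```

```bash
cat >> h.py <<'E'
from scipy.spatial.transform import Rotation as Ro
def go(x,y,z,deg):
    """shift & turn in tool axes from the present pose to tool-down pose with tool x at world angle deg"""
    from workcell import get_obs
    o=get_obs();R=Ro.from_quat(o["ee_rot"]);T=Ro.from_euler("z",deg,degrees=True)*Ro.from_quat([1,0,0,0])
    s=R.inv().apply(np.array([x,y,z])-o["position"]);r=(R.inv()*T).as_rotvec()
    print("go",np.round(s,4),np.round(r,3),"rows",round(max(np.linalg.norm(s)/.0417,np.linalg.norm(r)/.125),1))
E
python3 - <<'E'
from h import *
c=np.load("top0.npz");P=cloud(c);Z=P[...,2]
W=P[150:270,395:490]
m=(W[...,2]>.038)&(W[...,2]<.052);q=W[m]
q=q[(q[:,0]<.5)|(q[:,1]>-.42)]
print("near/right edges",np.percentile(q,[0.5,2,98,99.5],axis=0).round(3))
for n,u,v in(("A",513,208),("B",602,315),("C",516,310),("D",588,209)):print(n,px(c,u*.8,v*.8,.045).round(3))
t=P[(Z>.07)&(Z<.4)&(P[...,0]>.3)&(P[...,1]<-.2)];print("toolbox",np.percentile(t,[1,50,99],axis=0).round(3))
go(.6073,.1519,.10,12.2)
E
```

```text
near/right edges [[ 0.403 -0.503  0.038]
 [ 0.404 -0.502  0.039]
 [ 0.625 -0.333  0.049]
 [ 0.627 -0.332  0.049]]
A [ 0.623 -0.336  0.045]
B [ 0.403 -0.501  0.045]
C [ 0.414 -0.332  0.045]
D [ 0.62  -0.49   0.045]
toolbox [[ 0.318 -0.85   0.073]
 [ 0.679 -0.651  0.159]
 [ 0.794 -0.486  0.208]]
go [ 0.6258 -0.609   0.1563] [-0.001  0.     0.057] rows 21.3
```

Emit:
{"method": "jog_arm", "body": {"increments": [[0.0285,-0.0277,0,0,0,0,1],[0.057,-0.0554,0,0,0,0,0.5],[0.0855,-0.0831,0,0,0,0,0.2],[0.114,-0.1108,0,0,0,0,0.2],[0.1425,-0.1385,0,0,0,0,0.2]], "grip_force": 30}}

```text
clock: 0.52
position: [0.2675, -0.429, 0.256]
ee_rot: [0.991, 0.134, -0.0, -0.0]
ft_force: [1.6, -0.6, 0.4]
grip_width: 0.599
grasp_force: 0.0
```

Emit:
{"method": "jog_arm", "body": {"increments": [[0.0285,-0.0277,0,0,0,0,0.2],[0.057,-0.0554,0,0,0,0,0.2],[0.0855,-0.0831,0,0,0,0,0.2],[0.114,-0.1108,0,0,0,0,0.2],[0.1425,-0.1385,0,0,0,0,0.2]]}}

```text
clock: 0.93
position: [0.3678, -0.2575, 0.2562]
ee_rot: [0.991, 0.134, -0.0, 0.0]
ft_force: [1.1, -0.5, -0.0]
grip_width: 0.601
grasp_force: 0.0
```

Emit:
{"method": "jog_arm", "body": {"increments": [[0.0285,-0.0277,0,0,0,0,0.2],[0.057,-0.0554,0,0,0,0,0.2],[0.0855,-0.0831,0,0,0,0,0.2],[0.114,-0.1108,0,0,0,0,0.2],[0.1425,-0.1385,0,0,0,0,0.2]]}}

```text
clock: 1.35
position: [0.4683, -0.0861, 0.2563]
ee_rot: [0.991, 0.134, 0.0, 0.0]
ft_force: [1.1, -0.3, 0.1]
grip_width: 0.6
grasp_force: 0.0
```

Emit:
{"method": "jog_arm", "body": {"increments": [[0.0285,-0.0277,0,0,0,0,0.2],[0.057,-0.0554,0,0,0,0,0.2],[0.0855,-0.0831,0,0,0,0,0.2],[0.114,-0.1108,0,0,0,0,0.2],[0.1425,-0.1385,0,0,0,0,0.2]]}}

```text
clock: 1.77
position: [0.5689, 0.085, 0.256]
ee_rot: [0.991, 0.134, -0.0, 0.0]
ft_force: [0.6, -0.9, 0.7]
grip_width: 0.598
grasp_force: 0.0
```

```bash
python3 - <<'E'
from h import *
from workcell import manip,get_obs
print(manip.tip_extent,get_obs()["grip_width"],get_obs()["joint_pos"].round(2))
go(.6073,.1519,.10,12.2);go(.6073,.1519,.027,12.2)
E
```

```text
0.025 0.5980992758373588 [ 0.38  0.31 -0.74  1.57  0.21  1.35 -1.68]
go [ 0.0548 -0.0543  0.156 ] [0.    0.    0.056] rows 4.2
go [ 0.0548 -0.0544  0.229 ] [0.    0.    0.056] rows 5.8
```

Emit:
{"method": "jog_arm", "body": {"increments": [[0.0275,-0.027,0,0,0,0.028,0.2],[0.055,-0.0543,0.01,0,0,0.056,0.2],[0.055,-0.0543,0.05,0,0,0.056,0.2],[0.055,-0.0543,0.09,0,0,0.056,0.2],[0.055,-0.0543,0.13,0,0,0.056,0.2]]}}

```text
clock: 2.18
position: [0.6067, 0.1515, 0.1244]
ee_rot: [0.994, 0.107, 0.0, -0.0]
ft_force: [0.3, -0.2, -0.2]
grip_width: 0.599
grasp_force: 0.0
```

Emit:
{"method": "jog_arm", "body": {"increments": [[0,0,0.04,0,0,0,0.2],[0,0,0.08,0,0,0,0.2],[0,0,0.096,0,0,0,0.2],[0,0,0.096,0,0,0,-0.3],[0,0,0.096,0,0,0,-0.6]]}}

```text
clock: 2.6
position: [0.6065, 0.1505, 0.03]
ee_rot: [0.994, 0.107, -0.001, -0.0]
ft_force: [-0.1, 0.6, 1.0]
grip_width: 0.327
grasp_force: 0.0
```

Emit:
{"method": "jog_arm", "body": {"increments": [[0,0,0,0,0,0,-1],[0,0,0,0,0,0,-1],[0,0,0,0,0,0,-1],[0,0,0,0,0,0,-1],[0,0,-0.02,0,0,0,-1]]}}

```text
clock: 3.02
position: [0.6051, 0.1496, 0.0479]
ee_rot: [0.994, 0.107, -0.002, 0.0]
ft_force: [-0.8, -0.9, -0.7]
grip_width: 0.282
grasp_force: 33.4
```

```bash
python3 - <<'E'
from h import *
go(.56,-.40,.16,2)
E
```

```text
go [-0.1611  0.5276 -0.1112] [0.001 0.004 0.179] rows 13.5
```

Emit:
{"method": "jog_arm", "body": {"increments": [[0,0,-0.035,0,0,0,-1],[-0.006,0.019,-0.07,0,0,0,-1],[-0.0155,0.052,-0.09,0,0,0,-1],[-0.027,0.0885,-0.1,0,0,0,-1],[-0.0385,0.126,-0.1,0,0,0,-1]]}}

```text
clock: 3.43
position: [0.5972, 0.0187, 0.1541]
ee_rot: [0.994, 0.108, 0.003, 0.0]
ft_force: [1.0, -1.0, -1.7]
grip_width: 0.289
grasp_force: 33.5
```

Emit:
{"method": "jog_arm", "body": {"increments": [[-0.0115,0.038,0,0,0,0,-1],[-0.023,0.076,0,0,0,0,-1],[-0.0345,0.114,0,0,0,0,-1],[-0.046,0.152,0,0,0,0,-1],[-0.0575,0.19,0,0,0,0,-1]]}}

```text
clock: 3.85
position: [0.5797, -0.1808, 0.1512]
ee_rot: [0.994, 0.107, 0.0, 0.0]
ft_force: [0.2, -0.3, 0.1]
grip_width: 0.289
grasp_force: 33.5
```

Emit:
{"method": "jog_arm", "body": {"increments": [[-0.0115,0.038,0,0,0,0,-1],[-0.023,0.076,0,0,0,0,-1],[-0.0345,0.114,0,0,0,0,-1],[-0.046,0.152,0,0,0,0,-1],[-0.0575,0.19,0,0,0,0,-1]]}}

```text
clock: 4.27
position: [0.5638, -0.3787, 0.1511]
ee_rot: [0.994, 0.107, 0.0, 0.0]
ft_force: [0.3, 0.3, -0.3]
grip_width: 0.281
grasp_force: 33.5
```

```bash
python3 - <<'E'
from h import *
go(.56,-.40,.06,2)
E
```

```text
go [-0.0082  0.02    0.0912] [ 0.001 -0.001  0.179] rows 2.2
```

Emit:
{"method": "jog_arm", "body": {"increments": [[-0.008,0.02,0.02,0,0,0.09,-1],[-0.008,0.02,0.06,0,0,0.18,-1],[-0.008,0.02,0.1,0,0,0.18,-1],[-0.008,0.02,0.11,0,0,0.18,-1],[-0.008,0.02,0.11,0,0,0.18,-0.1]]}}

```text
clock: 4.68
position: [0.5592, -0.3971, 0.0383]
ee_rot: [1.0, 0.017, -0.002, -0.001]
ft_force: [0.0, 0.5, 0.6]
grip_width: 0.408
grasp_force: 0.0
```

Emit:
{"method": "jog_arm", "body": {"increments": [[0,0,0,0,0,0,-0.1],[0,0,-0.04,0,0,0,-0.1],[0,0,-0.08,0,0,0,0.2],[0,0,-0.11,0,0,0,0.6],[0,0,-0.115,0,0,0,1]]}}

```text
clock: 5.1
position: [0.5638, -0.3987, 0.1646]
ee_rot: [1.0, 0.017, 0.005, 0.003]
ft_force: [1.2, -0.3, 0.7]
grip_width: 0.86
grasp_force: 0.0
```

```bash
python3 - <<'E'
from h import *
go(.6735,.0861,.15,5.2)
E
```

```text
go [ 0.1263 -0.4808  0.0127] [ 0.007 -0.009 -0.056] rows 11.9
```

Emit:
{"method": "jog_arm", "body": {"increments": [[0.0101,-0.0384,0,0,0,0,1],[0.0202,-0.0768,0,0,0,0,1],[0.0303,-0.1152,0,0,0,0,1],[0.0404,-0.1536,0,0,0,0,1],[0.0505,-0.192,0,0,0,0,1]]}}

```text
clock: 5.52
position: [0.6054, -0.2022, 0.1574]
ee_rot: [1.0, 0.017, 0.001, 0.001]
ft_force: [0.2, 0.0, -0.2]
grip_width: 1.0
grasp_force: 0.0
```

Emit:
{"method": "jog_arm", "body": {"increments": [[0.0101,-0.0384,0,0,0,0,1],[0.0202,-0.0768,0,0,0,0,1],[0.0303,-0.1152,0,0,0,0,1],[0.0404,-0.1536,0,0,0,0,1],[0.0505,-0.192,0,0,0,0,1]]}}

```text
clock: 5.93
position: [0.6492, -0.0083, 0.1574]
ee_rot: [1.0, 0.017, 0.001, 0.0]
ft_force: [0.1, -0.3, 0.1]
grip_width: 1.001
grasp_force: 0.0
```

Emit:
{"method": "jog_arm", "body": {"increments": [[0.0101,-0.0384,0,0,0,0,1],[0.0202,-0.0768,0,0,0,0,1],[0.0252,-0.096,0,0,0,-0.056,1],[0.0252,-0.096,0,0,0,-0.056,1]]}}

```text
clock: 6.27
position: [0.6704, 0.0943, 0.1573]
ee_rot: [0.999, 0.051, 0.001, -0.002]
ft_force: [-0.8, -0.0, 0.5]
grip_width: 1.004
grasp_force: 0.0
```

```bash
python3 - <<'E'
from h import *
go(.6735,.0861,.032,5.2)
E
```

```text
go [0.002  0.009  0.1253] [-0.004 -0.003  0.011] rows 3.0
```

Emit:
{"method": "jog_arm", "body": {"increments": [[0.002,0.008,0.03,0,0,0.01,1],[0.002,0.008,0.07,0,0,0.01,1],[0.002,0.008,0.105,0,0,0.01,1],[0.002,0.008,0.126,0,0,0.01,1],[0.002,0.008,0.126,0,0,0.01,0]]}}

```text
clock: 6.68
position: [0.6707, 0.0772, 0.0252]
ee_rot: [0.999, 0.04, -0.003, 0.001]
ft_force: [-0.7, -0.1, 0.1]
grip_width: 0.883
grasp_force: 0.0
```

Emit:
{"method": "jog_arm", "body": {"increments": [[0,0,0,0,0,0,-0.5],[0,0,0,0,0,0,-1],[0,0,0,0,0,0,-1],[0,0,0,0,0,0,-1],[0,0,-0.015,0,0,0,-1]], "grip_force": 35}}

```text
clock: 7.1
position: [0.6722, 0.0779, 0.0433]
ee_rot: [0.999, 0.04, -0.001, 0.0]
ft_force: [-1.0, 0.2, -1.6]
grip_width: 0.696
grasp_force: 39.2
```

```bash
python3 - <<'E'
from h import *
go(.46,-.425,.15,2)
E
```

```text
go [-0.2519  0.4844 -0.1058] [0.001 0.003 0.045] rows 13.3
```

Emit:
{"method": "jog_arm", "body": {"increments": [[0,0,-0.035,0,0,0,-1],[-0.008,0.015,-0.07,0,0,0,-1],[-0.023,0.045,-0.09,0,0,0,-1],[-0.04,0.078,-0.1,0,0,0,-1],[-0.0584,0.1134,-0.1,0,0,0,-1]]}}

```text
clock: 7.52
position: [0.6254, -0.0391, 0.1495]
ee_rot: [0.999, 0.041, 0.003, 0.0]
ft_force: [0.6, -0.7, -0.4]
grip_width: 0.697
grasp_force: 39.3
```

Emit:
{"method": "jog_arm", "body": {"increments": [[-0.0184,0.0354,0,0,0,0,-1],[-0.0368,0.0708,0,0,0,0,-1],[-0.0552,0.1062,0,0,0,0,-1],[-0.0736,0.1416,0,0,0,0,-1],[-0.092,0.177,0,0,0,0,-1]]}}

```text
clock: 7.93
position: [0.5458, -0.2247, 0.1464]
ee_rot: [0.999, 0.04, 0.001, 0.001]
ft_force: [0.8, -0.3, -0.4]
grip_width: 0.694
grasp_force: 39.3
```

Emit:
{"method": "jog_arm", "body": {"increments": [[-0.0184,0.0354,0,0,0,0,-1],[-0.0368,0.0708,0,0,0,0,-1],[-0.0552,0.1062,0,0,0,0,-1],[-0.0736,0.1416,0,0,0,0,-1],[-0.092,0.177,0,0,0,0,-1]]}}

```text
clock: 8.35
position: [0.4682, -0.4086, 0.1465]
ee_rot: [0.999, 0.04, 0.001, 0.001]
ft_force: [0.9, 0.3, -0.6]
grip_width: 0.696
grasp_force: 39.3
```

```bash
python3 - <<'E'
from h import *
go(.46,-.425,.042,2)
E
```

```text
go [-0.0097  0.0155  0.1045] [ 0.002 -0.001  0.045] rows 2.5
```

Emit:
{"method": "jog_arm", "body": {"increments": [[-0.006,0.008,0.02,0,0,0.045,-1],[-0.006,0.008,0.06,0,0,0.045,-1],[-0.006,0.008,0.095,0,0,0.045,-1],[-0.006,0.008,0.107,0,0,0.045,-1],[-0.006,0.008,0.107,0,0,0.045,0.7]]}}

```text
clock: 8.77
position: [0.4629, -0.4144, 0.0366]
ee_rot: [1.0, 0.018, -0.001, -0.001]
ft_force: [0.8, -0.7, 0.6]
grip_width: 0.818
grasp_force: 0.0
```

Emit:
{"method": "jog_arm", "body": {"increments": [[0,0,0,0,0,0,0.8],[0,0,-0.03,0,0,0,0.8],[0,0,-0.07,0,0,0,0.8],[0,0,-0.11,0,0,0,0.5],[0,0,-0.12,0,0,0,0.2]]}}

```text
clock: 9.18
position: [0.4667, -0.4167, 0.1666]
ee_rot: [1.0, 0.018, 0.004, 0.004]
ft_force: [1.4, -0.5, 0.2]
grip_width: 0.638
grasp_force: 0.0
```

```bash
python3 - <<'E'
from h import *
from workcell import optics,get_obs
c=optics.camera("top");np.savez("top1.npz",**c);cv2.imwrite("pics/top1.png",cv2.resize(c["color"][60:300,150:510,::-1],None,fx=2,fy=2,interpolation=cv2.INTER_CUBIC))
print(get_obs()["joint_pos"].round(2))
# square grip: own (-15,-70), yaw .4deg, heel .6053,.0081
go(.59,-.062,.12,90.4)
E
```

```text
[ 1.04  0.43 -0.5   1.56  0.22  1.19 -1.03]
go [ 0.1355 -0.3506  0.0444] [ 0.013 -0.    -1.542] rows 12.3
```

View pics/top1.png

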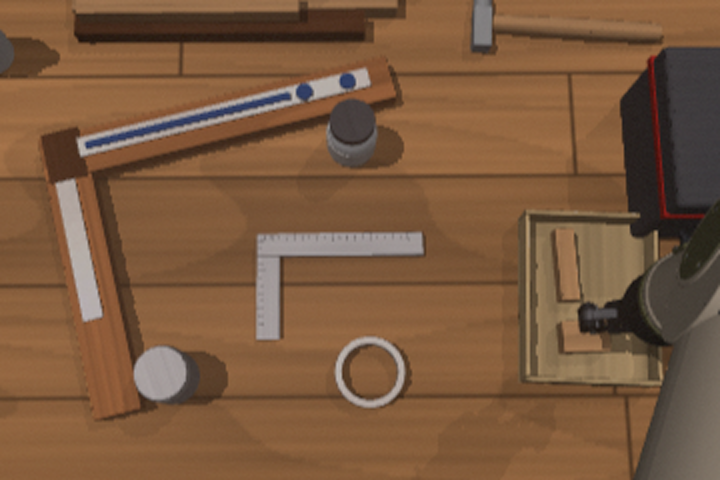

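The picture shows the stick (567,265) and block (583,336) inside the tray. The square (heel 258,234), jar, pot and tape are unmoved. Next is the square.

Emit:
{"method": "jog_arm", "body": {"increments": [[0.015,-0.039,0,0,0,0,0.2],[0.03,-0.078,0,0,0,0,0.2],[0.045,-0.117,0,0,0,0,0.2],[0.06,-0.156,0,0,0,0,0.2],[0.075,-0.195,0,0,0,0,0.2]]}}

```text
clock: 9.65
position: [0.5325, -0.2164, 0.1594]
ee_rot: [1.0, 0.018, 0.001, 0.001]
ft_force: [0.5, -0.7, 0.1]
grip_width: 0.602
grasp_force: 0.0
```

Emit:
{"method": "jog_arm", "body": {"increments": [[0.015,-0.039,0,0,0,0,0.2],[0.03,-0.078,0,0,0,0,0.2],[0.045,-0.117,0,0,0,-0.12,0.2],[0.06,-0.156,0,0,0,-0.24,0.2],[0.06,-0.156,0,0,0,-0.36,0.2]]}}

```text
clock: 10.07
position: [0.5882, -0.0494, 0.16]
ee_rot: [0.979, 0.205, 0.003, -0.001]
ft_force: [-0.4, 1.0, 0.4]
grip_width: 0.599
grasp_force: 0.0
```

Emit:
{"method": "jog_arm", "body": {"increments": [[0,0,0,0,0,-0.12,0.2],[0,0,0,0,0,-0.24,0.2],[0,0,0,0,0,-0.36,0.2],[0,0,0,0,0,-0.48,0.2],[0,0,0,0,0,-0.6,0.2]]}}

```text
clock: 10.48
position: [0.5866, -0.0602, 0.1591]
ee_rot: [0.877, 0.48, 0.001, 0.001]
ft_force: [-0.9, 1.1, -0.8]
grip_width: 0.6
grasp_force: 0.0
```

Emit:
{"method": "jog_arm", "body": {"increments": [[0,0,0,0,0,-0.12,0.2],[0,0,0,0,0,-0.24,0.2],[0,0,0,0,0,-0.36,0.2],[0,0,0,0,0,-0.48,0.2],[0,0,0,0,0,-0.58,0.2]]}}

```text
clock: 10.9
position: [0.5866, -0.0603, 0.159]
ee_rot: [0.703, 0.711, 0.0, 0.001]
ft_force: [0.1, 0.0, -0.5]
grip_width: 0.601
grasp_force: 0.0
```

```bash
python3 - <<'E'
from h import *
from workcell import get_obs
print(get_obs()["joint_pos"].round(2),get_obs()["position"].round(3))
go(.59,-.062,.05,90.4)
E
```

```text
[ 0.75  0.49 -0.93  1.64  0.42  1.22 -0.26] [ 0.587 -0.06   0.159]
go [-0.0016  0.0032  0.1091] [0.002 0.001 0.004] rows 2.6
```

Emit:
{"method": "jog_arm", "body": {"increments": [[-0.0015,0.0032,0.035,0,0,0,0.2],[-0.0015,0.0032,0.075,0,0,0,0.2],[-0.0015,0.0032,0.11,0,0,0,0.2],[-0.0015,0.0032,0.125,0,0,0,0.2],[-0.0015,0.0032,0.129,0,0,0,0.2]]}}

```text
clock: 11.32
position: [0.5882, -0.0619, 0.0268]
ee_rot: [0.706, 0.709, -0.001, -0.001]
ft_force: [-0.2, 0.2, 0.4]
grip_width: 0.601
grasp_force: 0.0
```

Emit:
{"method": "jog_arm", "body": {"increments": [[0,0,0,0,0,0,0],[0,0,0,0,0,0,-0.15],[0,0,0,0,0,0,-0.3],[0,0,0,0,0,0,-0.5],[0,0,0,0,0,0,-0.7]], "grip_force": 25}}

```text
clock: 11.73
position: [0.5915, -0.0618, 0.0313]
ee_rot: [0.706, 0.708, 0.002, 0.002]
ft_force: [1.5, -0.3, 6.3]
grip_width: 0.34
grasp_force: 24.4
```

Emit:
{"method": "jog_arm", "body": {"increments": [[0,0,0,0,0,0,-1],[0,0,0,0,0,0,-1],[0,0,0,0,0,0,-1]]}}

```text
clock: 11.98
position: [0.5915, -0.0618, 0.0313]
ee_rot: [0.706, 0.709, 0.002, 0.002]
ft_force: [1.6, 0.4, 7.1]
grip_width: 0.342
grasp_force: 24.4
```

```bash
python3 - <<'E'
from h import *
from workcell import get_obs,optics
o=get_obs();print(o["position"].round(4),o["ft_force"].round(1))
c=optics.camera("side");np.savez("s2.npz",**c);cv2.imwrite("pics/s2.png",cv2.resize(c["color"][90:270,240:480,::-1],None,fx=3,fy=3,interpolation=cv2.INTER_CUBIC))
E
```

```text
[ 0.5915 -0.0618  0.0313] [1.6 0.4 7.1]
```

View pics/s2.png

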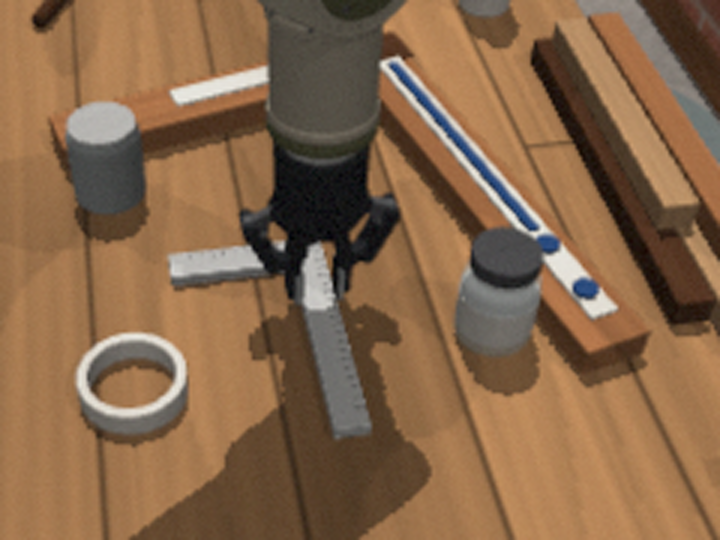

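The crop shows the fingers holding the long leg near the heel with the square flat; jar and pot are clear. I'll rotate it to the casing's yaw and drag it along a path that avoids the jar and the pot.

Emit:
{"method": "jog_arm", "body": {"increments": [[0,0,0,0,0,-0.06,-1],[0,0,0,0,0,-0.12,-1],[0,0,0,0,0,-0.18,-1],[0,0,0,0,0,-0.244,-1],[0,0,0,0,0,-0.244,-1]], "grip_force": 40}}

```text
clock: 12.45
position: [0.5911, -0.0618, 0.0313]
ee_rot: [0.613, 0.79, 0.001, 0.002]
ft_force: [-3.3, 0.3, 10.5]
grip_width: 0.333
grasp_force: 39.7
```

Emit:
{"method": "jog_arm", "body": {"increments": [[0.016,0,0,0,0,0,-1],[0.032,0,0,0,0,0,-1],[0.048,0,0,0,0,0,-1],[0.064,0,0,0,0,0,-1],[0.08,0,0,0,0,0,-1]]}}

```text
clock: 12.87
position: [0.5723, 0.0134, 0.0313]
ee_rot: [0.615, 0.788, 0.0, 0.004]
ft_force: [2.8, -8.4, 9.7]
grip_width: 0.335
grasp_force: 39.5
```

```bash
python3 - <<'E'
from h import *
from workcell import get_obs,optics
o=get_obs();print(o["position"].round(4),o["ft_force"].round(1))
go(.6634,.1177,.030,104.35)
E
```

```text
[0.5723 0.0134 0.0313] [ 2.8 -8.4  9.7]
go [0.079  0.1137 0.0014] [ 0.005  0.006 -0.005] rows 3.3
```

Emit:
{"method": "jog_arm", "body": {"increments": [[0.012,0.017,0,0,0,0,-1],[0.024,0.034,0,0,0,0,-1],[0.036,0.051,0,0,0,0,-1],[0.048,0.068,0,0,0,0,-1]]}}

```text
clock: 13.2
position: [0.6249, 0.0758, 0.0312]
ee_rot: [0.616, 0.788, -0.002, 0.002]
ft_force: [-11.3, -13.8, 21.2]
grip_width: 0.335
grasp_force: 41.1
```

Emit:
{"method": "jog_arm", "body": {"increments": [[0.01,0.014,0,0,0,0,-1],[0.02,0.028,0,0,0,0,-1],[0.029,0.04,0,0,0,0,-1],[0.029,0.04,0,0,0,0,-1]]}}

```text
clock: 13.53
position: [0.6578, 0.1183, 0.0313]
ee_rot: [0.614, 0.789, 0.001, 0.002]
ft_force: [2.2, 0.6, 7.1]
grip_width: 0.333
grasp_force: 40.7
```

```bash
python3 - <<'E'
from h import *
from workcell import get_obs,optics
o=get_obs();print(o["position"].round(4),o["ft_force"].round(1))
c=optics.camera("top");np.savez("top3.npz",**c);cv2.imwrite("pics/top3.png",cv2.resize(c["color"][85:275,165:375,::-1],None,fx=3,fy=3,interpolation=cv2.INTER_CUBIC))
E
```

```text
[0.6578 0.1183 0.0313] [2.2 0.6 7.1]
```

View pics/top3.png

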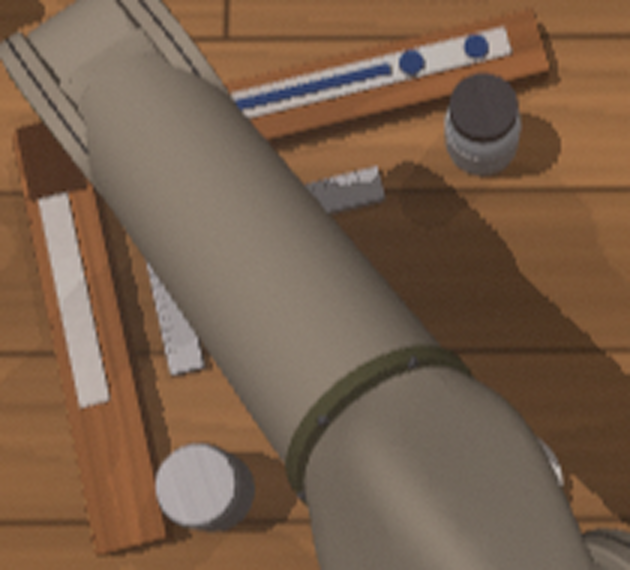

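The square has its short end at crop (170,376) and long end at (379,168), parallel to the casing and about 40 mm short of home. Jar and pot are untouched. Now I'll release it and push from inside the elbow with the fingers shut.

Emit:
{"method": "jog_arm", "body": {"increments": [[0,0,0,0,0,0,-0.1],[0,0,0,0,0,0,0],[0,0,0,0,0,0,0],[0,0,-0.02,0,0,0,0],[0,0,-0.05,0,0,0,0]]}}

```text
clock: 14.0
position: [0.6534, 0.1157, 0.076]
ee_rot: [0.614, 0.789, -0.002, -0.002]
ft_force: [1.1, -0.8, -0.3]
grip_width: 0.498
grasp_force: 0.0
```

Emit:
{"method": "jog_arm", "body": {"increments": [[0,0,-0.005,0,0,0,-1],[0,-0.02,-0.005,0,0,0,-1],[-0.01,-0.042,-0.005,0,0,0,-1],[-0.01,-0.042,-0.005,0,0,0,-1],[-0.01,-0.042,-0.005,0,0,0,-1]]}}

```text
clock: 14.42
position: [0.6167, 0.0954, 0.0834]
ee_rot: [0.615, 0.789, -0.001, 0.0]
ft_force: [0.0, 0.5, 1.3]
grip_width: -0.005
grasp_force: 0.0
```

```bash
cat >> h.py <<'E'
C=np.array([.687,.227]);Y=np.radians(14.35);M=np.array([[np.cos(Y),np.sin(Y)],[-np.sin(Y),np.cos(Y)]])
def cas(p):return (M@(np.asarray(p)[:2]-C)).round(4)
E
python3 - <<'E'
from h import *
from workcell import get_obs
o=get_obs();print(o["position"].round(4),cas(o["position"]),o["ft_force"].round(1))
w=M.T@[-.098,-.108]+C
go(*w,.036,104.35)
E
```

```text
[0.6167 0.0954 0.0834] [-0.1007 -0.1101] [0.  0.5 1.3]
go [0.0021 0.0027 0.0474] [-0.     0.001 -0.004] rows 1.1
```

Emit:
{"method": "jog_arm", "body": {"increments": [[0.001,0,0.02,0,0,0,-1],[0.001,0,0.036,0,0,0,-1],[0.001,0,0.046,0,0,0,-1],[0.001,0,0.048,0,0,0,-1],[0.001,0,0.048,0,0,0,-1]]}}

```text
clock: 14.83
position: [0.6165, 0.0981, 0.0343]
ee_rot: [0.614, 0.789, -0.0, -0.001]
ft_force: [-0.6, 0.9, -0.4]
grip_width: 0.003
grasp_force: 0.0
```

Emit:
{"method": "jog_arm", "body": {"increments": [[0,0.008,0,0,0,0,-1],[0,0.016,0,0,0,0,-1],[0,0.024,0,0,0,0,-1],[0,0.032,0,0,0,0,-1],[0,0.032,0,0,0,0,-1]]}}

```text
clock: 15.25
position: [0.6495, 0.1063, 0.0358]
ee_rot: [0.614, 0.789, 0.0, 0.0]
ft_force: [-0.4, 0.2, -0.4]
grip_width: 0.0
grasp_force: 0.0
```

Emit:
{"method": "jog_arm", "body": {"increments": [[0,0.006,0,0,0,0,-1],[0,0.011,0,0,0,0,-1],[0,0.015,0,0,0,0,-1]]}}

```text
clock: 15.5
position: [0.6624, 0.1095, 0.0354]
ee_rot: [0.614, 0.789, -0.0, -0.0]
ft_force: [-5.1, -2.5, 4.4]
grip_width: -0.002
grasp_force: 2.8
```

Emit:
{"method": "jog_arm", "body": {"increments": [[0,0.003,0,0,0,0,-1],[0,0.006,0,0,0,0,-1],[0,0.008,0,0,0,0,-1]]}}

```text
clock: 15.75
position: [0.6701, 0.1114, 0.0354]
ee_rot: [0.614, 0.789, -0.0, -0.0]
ft_force: [-6.2, -1.3, 4.7]
grip_width: -0.0
grasp_force: 2.8
```

```bash
python3 - <<'E'
from h import *
from workcell import get_obs,optics
o=get_obs();print(o["position"].round(4),cas(o["position"]),(M@o["ft_force"][:2]).round(1),o["ft_force"].round(1))
c=optics.camera("side");np.savez("s4.npz",**c);cv2.imwrite("pics/s4.png",cv2.resize(c["color"][85:235,250:450,::-1],None,fx=4,fy=4,interpolation=cv2.INTER_CUBIC))
E
```

```text
[0.6701 0.1114 0.0354] [-0.045  -0.1078] [-6.3  0.3] [-6.2 -1.3  4.7]
```

View pics/s4.png

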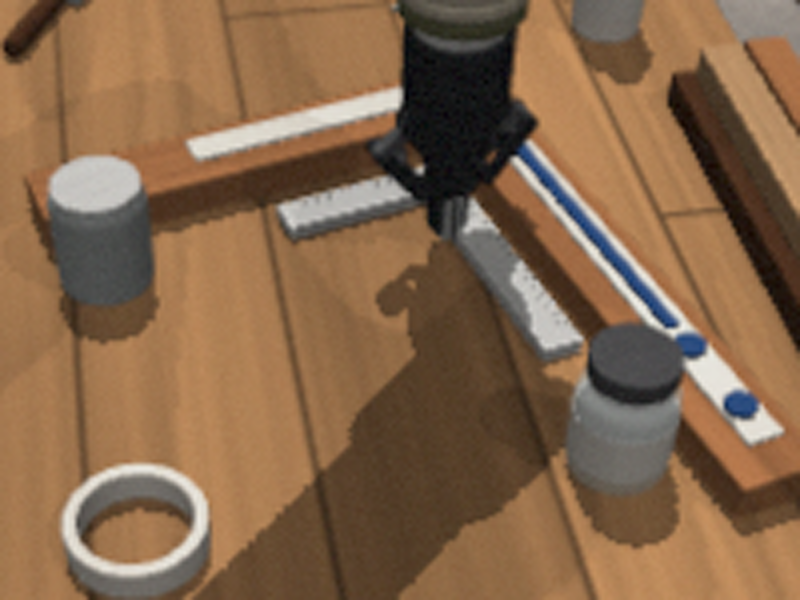

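The side crop shows the fingertips (450,215) at the inner edge of the long leg. A gap remains between that leg and the far rail, and pot, jar and tape are in place. I'll keep pushing.

Emit:
{"method": "jog_arm", "body": {"increments": [[0,0.003,0,0,0,0,-1],[0,0.006,0,0,0,0,-1],[0,0.006,0,0,0,0,-1]]}}

```text
clock: 16.05
position: [0.6763, 0.1129, 0.0354]
ee_rot: [0.614, 0.789, 0.0, 0.0]
ft_force: [-3.3, 0.5, 1.1]
grip_width: -0.001
grasp_force: 1.1
```

```bash
python3 - <<'E'
from h import *
from workcell import get_obs,optics
o=get_obs();print(o["position"].round(4),cas(o["position"]),(M@o["ft_force"][:2]).round(1),o["ft_force"].round(1))
c=optics.camera("side");P=cloud(c);q=P[(P[...,2]>.0075)&(P[...,2]<.0165)];w=(q[:,:2]-C)@M.T
k=(w[:,0]>-.2)&(w[:,0]<.0)&(w[:,1]>-.3)&(w[:,1]<0);w=w[k]
l=w[(w[:,1]<-.13)];
for y in np.arange(-.26,-.12,.02):
    s=l[abs(l[:,1]-y)<.01];
    if len(s)>4:print("y",round(y,2),np.percentile(s[:,0],[3,50,97]).round(4))
print("ymin",np.percentile(l[:,1],1))
for x in np.arange(-.19,-.06,.02):
    s=w[(abs(w[:,0]-x)<.01)&(w[:,1]>-.08)]
    if len(s)>4:print("x",round(x,2),np.percentile(s[:,1],[3,50,97]).round(4))
E
```

```text
[0.6763 0.1129 0.0354] [-0.0386 -0.1079] [-3.1  1.3] [-3.3  0.5  1.1]
y -0.24 [-0.0317 -0.019  -0.0032]
y -0.22 [-0.0314 -0.0181 -0.0034]
y -0.2 [-0.0312 -0.0185 -0.0031]
y -0.18 [-0.0316 -0.0177 -0.0023]
y -0.16 [-0.0315 -0.0172 -0.0028]
y -0.14 [-0.0312 -0.0186 -0.0024]
ymin -0.2499037818527208
x -0.19 [-0.0047 -0.0018 -0.0002]
x -0.17 [-0.0042 -0.0022 -0.0006]
x -0.15 [-0.0506 -0.0026 -0.0004]
x -0.13 [-0.0596 -0.042  -0.0004]
x -0.11 [-0.0595 -0.0434 -0.0009]
x -0.09 [-0.0613 -0.041  -0.001 ]
x -0.07 [-0.0591 -0.043  -0.0003]
```

The long leg is now within 1-2 mm of the far rail and parallel; the heel is about 30 mm short along the rail. Next I push the short leg's inner edge.

Emit:
{"method": "jog_arm", "body": {"increments": [[0,-0.008,0,0,0,0,-1],[0.015,-0.008,0,0,0,0,-1],[0.03,-0.008,0,0,0,0,-1],[0.037,-0.008,0,0,0,0,-1],[0.043,-0.008,0,0,0,0,-1]]}}

```text
clock: 16.52
position: [0.6574, 0.1542, 0.0356]
ee_rot: [0.613, 0.79, 0.0, 0.0]
ft_force: [1.1, -4.2, 1.3]
grip_width: 0.002
grasp_force: 2.1
```

Emit:
{"method": "jog_arm", "body": {"increments": [[0.005,0,0,0,0,0,-1],[0.01,0,0,0,0,0,-1],[0.015,0,0,0,0,0,-1],[0.018,0,0,0,0,0,-1],[0.018,0,0,0,0,0,-1]]}}

```text
clock: 16.93
position: [0.6535, 0.1706, 0.0356]
ee_rot: [0.614, 0.789, 0.0, 0.0]
ft_force: [0.9, -2.2, 2.7]
grip_width: 0.003
grasp_force: 1.8
```

```bash
cat > m.py <<'E'
from h import *
from workcell import get_obs,optics
o=get_obs();print(o["position"].round(4),cas(o["position"]),(M@o["ft_force"][:2]).round(1),o["ft_force"].round(1))
c=optics.camera("side");np.savez("last.npz",**c);P=cloud(c);q=P[(P[...,2]>.0075)&(P[...,2]<.0165)];w=(q[:,:2]-C)@M.T
k=(w[:,0]>-.2)&(w[:,0]<.0)&(w[:,1]>-.3)&(w[:,1]<0);w=w[k]
l=w[(w[:,1]<-.13)]
for y in np.arange(-.24,-.12,.02):
    s=l[abs(l[:,1]-y)<.01]
    if len(s)>4:print("y",round(y,2),np.percentile(s[:,0],[3,50,97]).round(4))
print("ymin",np.percentile(l[:,1],1))
for x in np.arange(-.15,-.06,.02):
    s=w[(abs(w[:,0]-x)<.01)&(w[:,1]>-.08)]
    if len(s)>4:print("x",round(x,2),np.percentile(s[:,1],[3,50,97]).round(4))
E
python3 m.py
```

```text
[0.6535 0.1706 0.0356] [-0.0465 -0.0464] [ 0.3 -2.3] [ 0.9 -2.2  2.7]
y -0.22 [-0.0343 -0.0206 -0.0057]
y -0.2 [-0.0339 -0.0198 -0.0046]
y -0.18 [-0.0339 -0.0194 -0.0047]
y -0.16 [-0.0323 -0.0189 -0.0059]
y -0.14 [-0.0324 -0.0169 -0.0031]
ymin -0.22811532806564627
x -0.15 [-0.0097 -0.0019 -0.    ]
x -0.13 [-0.0371 -0.0198 -0.0011]
x -0.11 [-0.0373 -0.0211 -0.0007]
x -0.09 [-0.0374 -0.0187 -0.0004]
x -0.07 [-0.0369 -0.0187 -0.0002]
```

Emit:
{"method": "jog_arm", "body": {"increments": [[0.003,0,0,0,0,0,-1],[0.006,0,0,0,0,0,-1],[0.009,0,0,0,0,0,-1],[0.011,0.003,0,0,0,0,-1],[0.011,0.006,0,0,0,0,-1]]}}

```text
clock: 17.4
position: [0.6553, 0.1768, 0.035]
ee_rot: [0.615, 0.788, -0.005, 0.001]
ft_force: [-12.0, -19.8, 17.0]
grip_width: 0.001
grasp_force: 11.6
```

Emit:
{"method": "jog_arm", "body": {"increments": [[0.002,0.003,0,0,0,0,-1],[0.002,0.006,0,0,0,0,-1],[0.002,0.009,0,0,0,0,-1],[0.002,0.009,0,0,0,0,-1]]}}

```text
clock: 17.73
position: [0.6618, 0.1789, 0.035]
ee_rot: [0.616, 0.788, -0.008, 0.0]
ft_force: [-24.7, -28.8, 29.9]
grip_width: 0.001
grasp_force: 24.6
```

```bash
python3 m.py
```

```text
[0.6618 0.1789 0.035 ] [-0.0363 -0.0403] [-31.1 -21.8] [-24.7 -28.8  29.9]
y -0.22 [-0.0301 -0.0183 -0.0025]
y -0.2 [-0.0299 -0.0162 -0.0015]
y -0.18 [-0.0299 -0.0175 -0.0017]
y -0.16 [-0.0289 -0.0149 -0.0021]
y -0.14 [-0.0302 -0.0161 -0.002 ]
ymin -0.223351045649118
x -0.15 [-0.0097 -0.0018 -0.0009]
x -0.13 [-0.0328 -0.0173 -0.0017]
x -0.11 [-0.0347 -0.0167 -0.0021]
x -0.09 [-0.0339 -0.0175 -0.0011]
x -0.07 [-0.0337 -0.0161 -0.0006]
```

Emit:
{"method": "jog_arm", "body": {"increments": [[0,-0.008,0,0,0,0,-1],[0,-0.014,0,0,0,0,-1],[0.004,-0.014,0,0,0,0,-1],[0.006,-0.014,0,0,0,0,-1],[0.006,-0.014,0,0,0,0,-1]]}}

```text
clock: 18.2
position: [0.6516, 0.187, 0.0372]
ee_rot: [0.615, 0.788, 0.0, 0.002]
ft_force: [1.7, -8.7, 14.9]
grip_width: -0.0
grasp_force: 7.4
```

```bash
python3 m.py
```

```text
[0.6516 0.187  0.0372] [-0.0442 -0.03  ] [-0.6 -8.8] [ 1.7 -8.7 14.9]
y -0.22 [-0.0306 -0.0165 -0.0013]
y -0.2 [-0.03   -0.0177 -0.002 ]
y -0.18 [-0.0308 -0.017  -0.0027]
y -0.16 [-0.0298 -0.0152 -0.0022]
y -0.14 [-0.0294 -0.0166 -0.0033]
ymin -0.2240276393748291
x -0.15 [-0.0045 -0.0019 -0.0004]
x -0.13 [-0.033  -0.0158 -0.0006]
x -0.11 [-0.0328 -0.0179 -0.0008]
x -0.09 [-0.0317 -0.0173 -0.0012]
x -0.07 [-0.0342 -0.0194 -0.0013]
```

The finger rode up onto the short leg because the tips were too high. I'll lift off, clear the view and measure.

Emit:
{"method": "jog_arm", "body": {"increments": [[0,0,-0.03,0,0,0,-1],[0,0,-0.07,0,0,0,-1],[-0.03,-0.02,-0.1,0,0,0,-1],[-0.065,-0.03,-0.12,0,0,0,-1],[-0.1,-0.04,-0.12,0,0,0,-1]]}}

```text
clock: 18.67
position: [0.6357, 0.0847, 0.1597]
ee_rot: [0.612, 0.791, 0.003, 0.001]
ft_force: [1.3, -0.5, 0.6]
grip_width: -0.002
grasp_force: 0.0
```

Emit:
{"method": "jog_arm", "body": {"increments": [[-0.035,-0.015,0,0,0,0,-1],[-0.07,-0.03,0,0,0,0,-1],[-0.105,-0.045,0,0,0,0,-1],[-0.14,-0.06,0,0,0,0,-1],[-0.175,-0.075,0,0,0,0,-1]]}}

```text
clock: 19.08
position: [0.6048, -0.1071, 0.155]
ee_rot: [0.614, 0.789, 0.0, -0.001]
ft_force: [0.8, 0.3, -0.3]
grip_width: -0.002
grasp_force: 0.0
```

```bash
python3 - <<'E'
from h import *
from workcell import get_obs,optics
print(get_obs()["position"].round(3))
c=optics.camera("top");np.savez("top5.npz",**c);a=c["color"][125:265,190:320,::-1]
cv2.imwrite("pics/top5.png",cv2.resize(a,None,fx=4,fy=4,interpolation=cv2.INTER_CUBIC))
d=optics.camera("side");np.savez("s5.npz",**d);a2=d["color"][95:195,260:420,::-1];cv2.imwrite("pics/s5.png",cv2.resize(a2,None,fx=5,fy=5,interpolation=cv2.INTER_CUBIC))
E
```

```text
[ 0.605 -0.107  0.155]
```

View pics/top5.png

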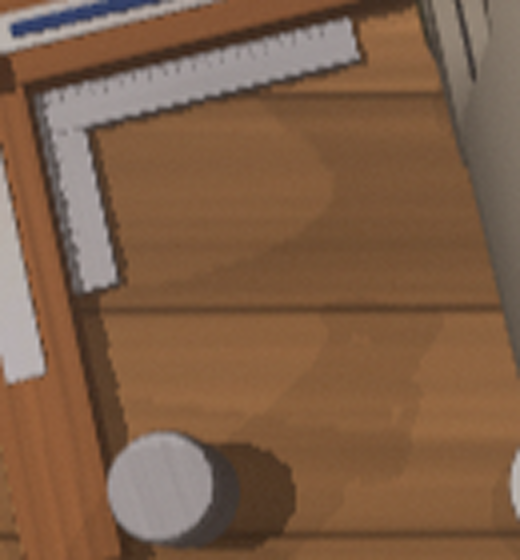

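View pics/s5.png

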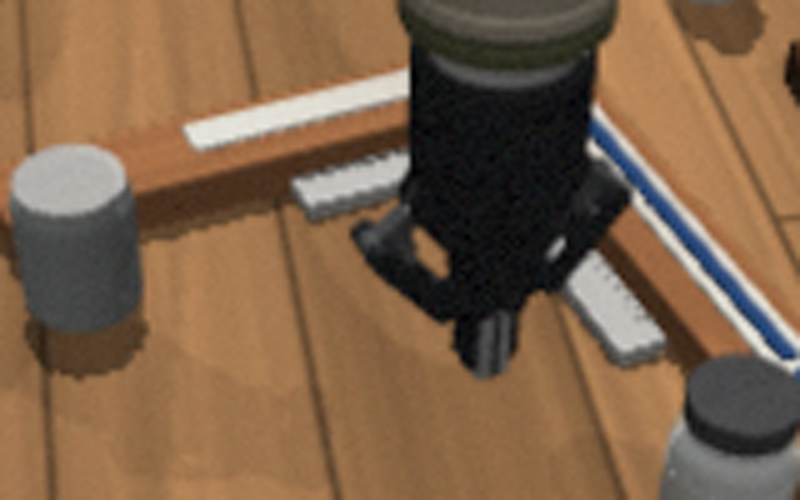

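The top crop shows the square nested in the corner: heel (36,93), long end (352,17), short end (76,292). A thin dark line remains along both rails, so I'll measure the gaps.

```bash
python3 - <<'E'
from h import *
c=np.load("top5.npz");P=cloud(c)
def cr(a,b,z):return px(c,190+(a+.5)/4-.5,125+(b+.5)/4-.5,z)
for n,p in(("heel",(36,93)),("long",(352,17)),("short",(76,292))):print(n,cas(cr(*p,.012)))
# robust: depth-based + colour-based leg extents in casing frame, z bands
w=(P[...,:2]-C)@M.T;Z=P[...,2]
lum=c["color"].astype(int);gray=(lum.max(-1)-lum.min(-1)<30)&(lum.mean(-1)>95)
sq=gray&(Z>.006)&(Z<.019)&(w[...,0]>-.2)&(w[...,0]<.02)&(w[...,1]<.02)&(w[...,1]>-.26)
ra=(Z>.024)&(Z<.036)
for y in np.arange(-.20,-.03,.03):
    s=sq&(abs(w[...,1]-y)<.012);r=ra&(abs(w[...,1]-y)<.012)&(abs(w[...,0])<.03)
    print("long y",round(y,2),np.percentile(w[s][:,0],[2,98]).round(4),"rail",np.percentile(w[r][:,0],2).round(4))
for x in np.arange(-.125,-.04,.025):
    s=sq&(abs(w[...,0]-x)<.01);r=ra&(abs(w[...,0]-x)<.01)&(abs(w[...,1])<.03)
    print("short x",round(x,3),np.percentile(w[s][:,1],[2,98]).round(4),"rail",np.percentile(w[r][:,1],2).round(4))
r=cv2.minAreaRect((w[sq]*1000).astype(np.float32));print(r, w[sq].min(0),w[sq].max(0))
E
```

```text
heel [-0.0005 -0.0029]
long [-0.0023 -0.2216]
short [-0.1411 -0.0012]
long y -0.2 [-0.0313 -0.0006] rail -0.0008
long y -0.17 [-0.0313 -0.0026] rail -0.0
long y -0.14 [-0.0316 -0.0034] rail -0.0007
long y -0.11 [-0.0316 -0.0026] rail -0.0003
long y -0.08 [-0.0321 -0.0029] rail -0.0003
long y -0.05 [-0.0315 -0.002 ] rail 0.0001
short x -0.125 [-0.029  -0.0011] rail 0.0005
short x -0.1 [-0.029  -0.0013] rail 0.0006
short x -0.075 [-0.0286 -0.0007] rail 0.0006
short x -0.05 [-0.0288 -0.0011] rail 0.0004
((-69.8951644897461, -109.93404388427734), (141.9146270751953, 219.77957153320312), 0.5243158936500549) [-0.14167102 -0.21923351] [6.14151306e-04 7.95822853e-05]
```

```bash
python3 - <<'E'
from h import *
go(*(M.T@[-.06,-.07]+C),.06,104.35)
E
```

```text
go [0.2415 0.1019 0.0935] [-0.002  0.002 -0.012] rows 6.7
```

Emit:
{"method": "jog_arm", "body": {"increments": [[0.038,0.016,0,0,0,0,-1],[0.076,0.032,0,0,0,0,-1],[0.114,0.048,0,0,0,0,-1],[0.152,0.064,0,0,0,0,-1],[0.19,0.08,0,0,0,0,-1]]}}

```text
clock: 19.6
position: [0.6361, 0.1005, 0.155]
ee_rot: [0.614, 0.789, 0.0, -0.001]
ft_force: [0.9, -1.2, 0.4]
grip_width: -0.004
grasp_force: 0.0
```

Emit:
{"method": "jog_arm", "body": {"increments": [[0.035,0.015,0,0,0,0,-1],[0.05,0.021,0.02,0,0,-0.012,-1],[0.05,0.021,0.055,0,0,-0.012,-1],[0.05,0.021,0.09,0,0,-0.012,-1],[0.05,0.021,0.095,0,0,-0.012,-1]]}}

```text
clock: 20.02
position: [0.641, 0.1514, 0.0538]
ee_rot: [0.609, 0.793, -0.003, -0.003]
ft_force: [-1.1, -1.0, -1.8]
grip_width: -0.001
grasp_force: 0.0
```

```bash
python3 - <<'E'
from h import *
from workcell import get_obs
print(cas(get_obs()["position"]))
go(*(M.T@[-.06,-.07]+C),.029,104.35)
E
```

```text
[-0.0633 -0.0619]
go [-0.0082  0.0034  0.0248] [-0.009 -0.001  0.011] rows 0.6
```

Emit:
{"method": "jog_arm", "body": {"increments": [[-0.008,0.002,0,0,0,0.011,-1],[-0.008,0.002,0.012,0,0,0.011,-1],[-0.008,0.002,0.02,0,0,0.011,-1],[-0.008,0.002,0.024,0,0,0.011,-1],[-0.008,0.002,0.024,0,0,0.011,-1]]}}

```text
clock: 20.43
position: [0.6485, 0.1439, 0.0361]
ee_rot: [0.614, 0.789, -0.0, -0.0]
ft_force: [0.3, -0.3, -0.5]
grip_width: 0.001
grasp_force: 0.0
```

Emit:
{"method": "jog_arm", "body": {"increments": [[0,0,0.003,0,0,0,-1],[0,0,0.006,0,0,0,-1],[0,0,0.006,0,0,0,-1]]}}

```text
clock: 20.68
position: [0.6486, 0.144, 0.0301]
ee_rot: [0.614, 0.789, -0.0, 0.0]
ft_force: [0.4, -0.4, 0.1]
grip_width: 0.001
grasp_force: 0.0
```

Emit:
{"method": "jog_arm", "body": {"increments": [[0,0.006,0,0,0,0,-1],[0,0.011,0,0,0,0,-1],[0,0.015,0,0,0,0,-1],[0,0.018,0,0,0,0,-1],[0,0.02,0,0,0,0,-1]]}}

```text
clock: 21.1
position: [0.6682, 0.1493, 0.0307]
ee_rot: [0.614, 0.789, -0.0, -0.0]
ft_force: [-5.5, -1.6, 6.6]
grip_width: 0.004
grasp_force: 2.9
```

Emit:
{"method": "jog_arm", "body": {"increments": [[0,0.002,0,0,0,0,-1],[0,0.004,0,0,0,0,-1],[0,0.004,0,0,0,0,-1]]}}

```text
clock: 21.35
position: [0.6714, 0.1501, 0.0307]
ee_rot: [0.614, 0.79, -0.001, -0.001]
ft_force: [-7.2, -2.9, 6.5]
grip_width: 0.005
grasp_force: 5.3
```

Emit:
{"method": "jog_arm", "body": {"increments": [[0,0.002,0,0,0,0,-1],[0,0.004,0,0,0,0,-1],[0,0.004,0,0,0,0,-1]]}}

```text
clock: 21.6
position: [0.672, 0.1503, 0.0306]
ee_rot: [0.614, 0.79, -0.005, -0.002]
ft_force: [-26.3, -9.3, 23.9]
grip_width: -0.003
grasp_force: 15.6
```

```bash
python3 m.py
```

```text
[0.672  0.1503 0.0306] [-0.0335 -0.0706] [-27.8  -2.5] [-26.3  -9.3  23.9]
y -0.22 [-0.0271 -0.0139 -0.001 ]
y -0.2 [-0.028  -0.0152 -0.001 ]
y -0.18 [-0.027  -0.0155 -0.0008]
y -0.16 [-0.0267 -0.0137 -0.0008]
y -0.14 [-0.0275 -0.0148 -0.0018]
ymin -0.2219068547159194
x -0.15 [-0.0042 -0.0012 -0.0004]
x -0.13 [-0.0325 -0.018  -0.0011]
x -0.11 [-0.0327 -0.018  -0.0018]
x -0.09 [-0.0325 -0.0155 -0.0011]
x -0.07 [-0.0344 -0.0183 -0.0016]
```

Hard contact in x now, with the long leg home after about 3 mm more travel. The same push follows along y.

Emit:
{"method": "jog_arm", "body": {"increments": [[0,-0.01,0,0,0,0,-1],[0,-0.022,0,0,0,0,-1],[0.008,-0.022,0,0,0,0,-1],[0.016,-0.022,0,0,0,0,-1],[0.024,-0.022,0,0,0,0,-1]]}}

```text
clock: 22.07
position: [0.6489, 0.1701, 0.0305]
ee_rot: [0.614, 0.789, 0.0, 0.0]
ft_force: [0.4, 0.1, -0.7]
grip_width: -0.0
grasp_force: 0.0
```

Emit:
{"method": "jog_arm", "body": {"increments": [[0.003,0,0,0,0,0,-1],[0.005,0,0,0,0,0,-1],[0.005,0,0,0,0,0,-1]]}}

```text
clock: 22.32
position: [0.6481, 0.1728, 0.0305]
ee_rot: [0.614, 0.789, -0.001, 0.001]
ft_force: [-0.5, -6.3, 3.3]
grip_width: 0.002
grasp_force: 2.9
```

Emit:
{"method": "jog_arm", "body": {"increments": [[0.002,0,0,0,0,0,-1],[0.004,0,0,0,0,0,-1],[0.004,0,0,0,0,0,-1]]}}

```text
clock: 22.57
position: [0.6481, 0.1731, 0.0305]
ee_rot: [0.615, 0.788, -0.003, 0.003]
ft_force: [-0.6, -14.8, 7.6]
grip_width: -0.001
grasp_force: 7.4
```

```bash
python3 m.py
```

```text
[0.6481 0.1731 0.0305] [-0.051  -0.0426] [ -4.3 -14.2] [ -0.6 -14.8   7.6]
y -0.22 [-0.0273 -0.015  -0.0008]
y -0.2 [-0.0269 -0.0136 -0.0007]
y -0.18 [-0.027  -0.0142 -0.0015]
y -0.16 [-0.0271 -0.0157 -0.0008]
y -0.14 [-0.027  -0.0141 -0.0025]
ymin -0.223619099442882
x -0.15 [-0.0023 -0.0015 -0.0004]
x -0.13 [-0.0322 -0.0147 -0.0004]
x -0.11 [-0.0317 -0.0201 -0.0028]
x -0.09 [-0.0322 -0.0144 -0.0012]
x -0.07 [-0.0359 -0.0185 -0.0006]
```

Emit:
{"method": "jog_arm", "body": {"increments": [[0.003,0,0,0,0,0,-1],[0.003,0,0,0,0,0,-1],[-0.008,0,0,0,0,0,-1],[-0.022,0,0,0,0,0,-1],[-0.022,0,0,0,0,0,-1]]}}

```text
clock: 23.03
position: [0.6531, 0.1533, 0.03]
ee_rot: [0.615, 0.789, -0.0, 0.001]
ft_force: [0.6, -0.2, -0.3]
grip_width: 0.002
grasp_force: 0.0
```

Emit:
{"method": "jog_arm", "body": {"increments": [[0,-0.005,-0.035,0,0,0,-1],[0,-0.005,-0.075,0,0,0,-1],[-0.035,-0.02,-0.09,0,0,0,-1],[-0.07,-0.035,-0.1,0,0,0,-1],[-0.105,-0.05,-0.1,0,0,0,-1]]}}

```text
clock: 23.45
position: [0.63, 0.0429, 0.1331]
ee_rot: [0.613, 0.79, 0.002, 0.001]
ft_force: [0.2, -1.6, -1.1]
grip_width: 0.001
grasp_force: 0.0
```

Emit:
{"method": "jog_arm", "body": {"increments": [[-0.035,-0.015,0,0,0,0,-1],[-0.07,-0.03,0,0,0,0,-1],[-0.105,-0.045,0,0,0,0,-1],[-0.14,-0.06,0,0,0,0,-1],[-0.14,-0.06,0,0,0,0,-1]]}}

```text
clock: 23.87
position: [0.6045, -0.1179, 0.1295]
ee_rot: [0.618, 0.786, -0.002, 0.001]
ft_force: [0.9, -2.0, 0.2]
grip_width: -0.002
grasp_force: 0.0
```

```bash
python3 - <<'E'
from h import *
from workcell import get_obs,optics
print(get_obs()["position"].round(3))
c=optics.camera("top");np.savez("top6.npz",**c);P=cloud(c)
cv2.imwrite("pics/top6.png",cv2.resize(c["color"][115:225,185:325,::-1],None,fx=5,fy=5,interpolation=cv2.INTER_CUBIC))
w=(P[...,:2]-C)@M.T;Z=P[...,2]
lum=c["color"].astype(int);gray=(lum.max(-1)-lum.min(-1)<30)&(lum.mean(-1)>95)
sq=gray&(Z>.006)&(Z<.019)&(w[...,0]>-.2)&(w[...,0]<.02)&(w[...,1]<.02)&(w[...,1]>-.26)
for y in np.arange(-.20,-.03,.03):
    s=sq&(abs(w[...,1]-y)<.012);print("long y",round(y,2),np.percentile(w[s][:,0],[2,98]).round(4))
for x in np.arange(-.125,-.04,.025):
    s=sq&(abs(w[...,0]-x)<.01);print("short x",round(x,3),np.percentile(w[s][:,1],[2,98]).round(4))
def rect(name,u0,u1,v0,v1,zl,zh):
    m=np.zeros(Z.shape,bool);m[v0:v1,u0:u1]=True
    m&=(Z>zl)&(Z<zh);r=cv2.minAreaRect(P[m][:,:2].astype(np.float32)*1000);print(name,np.round(r[0],1),np.round(r[1],1))
rect("pot",215,255,228,268,.078,.095)
rect("jar",310,342,105,145,.085,.105)
E
```

```text
[ 0.605 -0.118  0.129]
long y -0.2 [-0.0286 -0.0004]
long y -0.17 [-0.0289 -0.0001]
long y -0.14 [-0.0289  0.0007]
long y -0.11 [-0.0289  0.0005]
long y -0.08 [-0.0281 -0.0004]
long y -0.05 [-0.0283  0.0002]
short x -0.125 [-0.0287 -0.0015]
short x -0.1 [-0.0289 -0.001 ]
short x -0.075 [-0.029  -0.0018]
short x -0.05 [-0.0286 -0.0009]
pot [417.2 115.5] [63.4 63.1]
jar [0. 0.] [0. 0.]
```

View pics/top6.png

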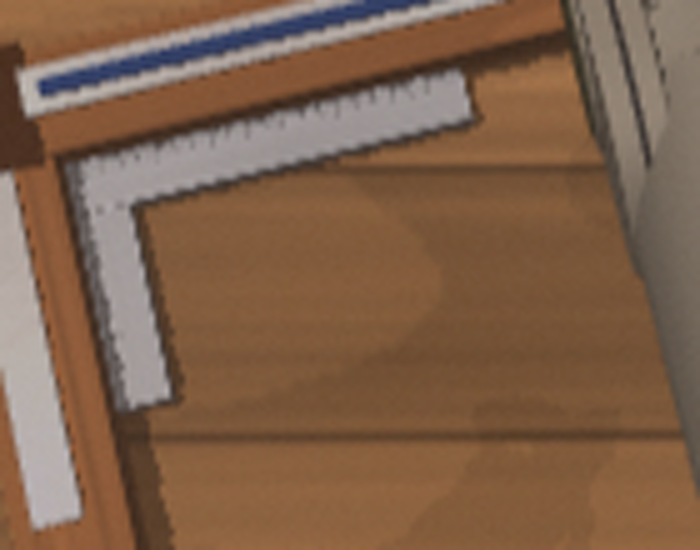

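The square (heel 70,160) now sits flush against both rails; both pushes ended in hard contact. Nothing has disturbed the pot, jar or tape, and the arm is clear, so I'm handing in.

```bash
python3 -c "
from workcell import workorder
print(workorder.hand_in())"
```

```text
the job is handed in; nothing more can be done
None
```

The job is handed in: the block and stick are in the tray, and the square was slid along the bench into the corner, where pushes on both legs ended in firm contact and the top camera shows them flush to about 1 mm. Pot, jar and tape looked undisturbed, though the arm hid the jar in the last picture.

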